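Screw down the loose cap of a spice jar

TASK

Three white spice jars stand in the wooden rack on the worktop. The blue cap was left loose on its thread: turn it clockwise (seen from above) until it stops tight, then let go. Leave the black-lidded jar and the small yellow-capped spice jar behind the rack where they are.

Things in the scene. Friction and masses are not known exactly. Their poses are not given: they have to be found in the camera images.
- blue_cap_grip (a point): Centre (half-way up, on the axis) of the upright blue ribbed screw cap, 48 mm across, 32 mm high; z up, x along the white line on its top. It turns and sinks with the cap. The jar and its rack cannot move. The jar's shoulder, 62 mm across, is 29 mm or more below this point. The other jars in the row, 120 mm apart and as high, have white and red caps that are tight already.
- blue_cap (a joint): Turn of the blue cap, rad: 0 is the firm stop, fully screwed down; a negative value is the clockwise turn (from above) still missing, 0.6 to 1.2 at the start, so one grasp does it. The cap sinks 3.5 mm per rad. Thread friction 0.15 N m: it stays where it is left. When tight, the white line on top points the same way as the black mark on the jar's shoulder.
- jar_black_lid_mid (a point): Bystander: the centre (half-way up) of a small loose glass jar with a black lid, 65 mm across and 94 mm high, standing on the worktop behind the rack. Leave it alone.
- spice_yellow_mid (a point): Bystander: the centre (half-way up) of a small loose spice jar with a yellow-brown cap, 42 mm across and 96 mm high, standing on the worktop behind the rack. Leave it alone.

How it is judged:
By the outcome, as a careful person would: the job done as asked, in the order asked, and still so for the second after the job is handed in, with the robot touching nothing.
It also fails if it takes over 32 s, if anything falls off the work surface, if the arm or the gripper's body presses on something with over 40 N, if the wrist force passes 120 N, or if a joint passes its speed limit or range.

ROBOT

A 7-joint arm with a two-finger parallel gripper is mounted at the origin on a cart in front of the work surface, level with it; the furniture and walls round the work are solid. World frame = base frame: x ahead of the robot, y to its left, z up, the work surface at z = 0. Lengths are in m, angles in degrees, forces in N, time in s.
With the tool pointing down it reaches from about 0.35 to 0.9 m from the base axis. Payload 7.2 kg.
Tool frame: the origin (TCP) lies on the mounting face of the last link; the fingertips stand 173 mm ahead of it and the grasp point (between the pads) lies 155 mm ahead of it; z points along the fingers, y is the line along which they close (so a half turn about z gives the same grasp; the last joint's range is limited). The gripper opens to 85 mm and grips with 20 to 120 N. Pads are 22 mm wide; open, the fingers measure 114 mm over their backs; the gripper's body (76 mm by 85 mm) begins 54 mm behind the grasp point. The pads swing forward as they close: fully open they stand 13 mm farther back than shut.
Start: joints at [63.3, 23.554, -0.728, 91.456, 0.321, 64.991, -4.71], TCP at [0.242, -0.576, 0.405] pointing down, gripper open.
Joint ranges: [-169.25, 169.25], [-16.82, 113.86], [-84.01, 82.57], [7.8, 145.47], [-59.2, 239.2], [7.22, 106.19], [-163.78, 163.78]. Speed limits (degrees/s): [136.94, 136.94, 172.46, 172.46, 180, 180, 180].

INTERFACE

Orientations are given as [roll, pitch, yaw] about the fixed x, y, z axes, in that order (R = Rz(yaw) Ry(pitch) Rx(roll)).
In Python, from bench import robot gives the robot as it stands. The module is installed in compiled form; this text tells all that it offers. Calls block until the motion is done:
- robot.reach(position, orientation): joint-space move of the TCP to a pose.
- robot.move_straight(position, speed=0.15, orientation=None): straight line of the TCP; orientation=None keeps the orientation; speed is the mean speed in m/s.
- robot.move_joints(angles): joint-space move.
- robot.grip(opening, strength=None): opening from 0.0 (shut) to 1.0 (fully open); strength is the grip in N (None keeps the last); returns when the fingers have stopped.
- robot.wait(seconds).
- robot.ik(position, orientation): joint angles nearest the present ones, or None.
- robot.grab_frame(name): name is "side" or "top"; returns a dict with "color" (400x640x3 uint8, red, green, blue), "vfov" (degrees; the focal length in pixels is half the picture's height over the tangent of half this angle, whatever the lens; pixels are square), "cx", "cy" (the principal point, pixels), "R" (3x3) and "t" (3): a world point X has camera coordinates R X + t. Camera axes: x right, y down, z forward; pixel columns grow to the right and rows downward; lengths in m; the calibration is good to about 2 mm. A picture is of the moment at which its call begins. There is no depth.
A pose or a line that the arm cannot do raises robot.Unreachable and nothing moves.
- robot.job_done(): hands the job in; it is judged then, once.
Readings, each from a call of its own:
- robot.get_time_s(): time.
- robot.get_joint_pos(): joint angles.
- robot.get_joint_velocities(): joint speeds.
- robot.get_joint_torque(): joint torques, N m.
- robot.get_eef_pos(): TCP position.
- robot.get_eef_rot(): TCP orientation.
- robot.get_ft_force(): force on the tool from outside, world axes, zero at the start.
- robot.get_ft_torque(): the same for the moment, N m.
- robot.get_grip_width(): opening from 0.0 (shut) to 1.0 (fully open).
- robot.get_gripper_force(): force on a finger pad.
Only numpy, scipy, OpenCV 4.12 (cv2) and the standard library are available. Lean on these libraries where they do the work, as an engineer would, in place of code of your own. Each camera call takes 0.05 s, during which the arm holds its last target. There are 200 camera calls.

## Working session

There is one attempt and no reset: what is moved stays moved. The work goes in short steps, each a Python script; the robot and the scene stay as the last script left them, time stands still between calls to the robot, and variables do not carry over. Pictures are saved under pics/ and viewed, at most 10 in all, crops included, and the job is handed in when it is done.

```bash
mkdir -p pics; python3 - <<'E'
from bench import robot
import cv2,numpy as np
for n in("side","top"):
    f=robot.grab_frame(n); cv2.imwrite(f"pics/{n}0.png",f["color"][:,:,::-1])
    R,t=np.array(f["R"]),np.array(f["t"]); print(n,f["vfov"],f["cx"],f["cy"],(-R.T@t).round(3),R.round(3).tolist())
print(robot.get_time_s(),robot.get_eef_rot())
E
```

```text
side 46.840357132722986 322.57098859660084 198.94975425859366 [ 0.508 -1.043  0.477] [[0.991, -0.129, 0.015], [-0.04, -0.419, -0.907], [0.124, 0.899, -0.421]]
top 56.60725008245471 321.9731068016671 196.88257287621158 [ 0.442 -0.276  0.934] [[-0.02, -1.0, -0.022], [-0.98, 0.024, -0.196], [0.196, 0.017, -0.98]]
0.1 [-1.79914756e+02  5.84602767e-03  2.27923053e+01]
```

View pics/side0.png

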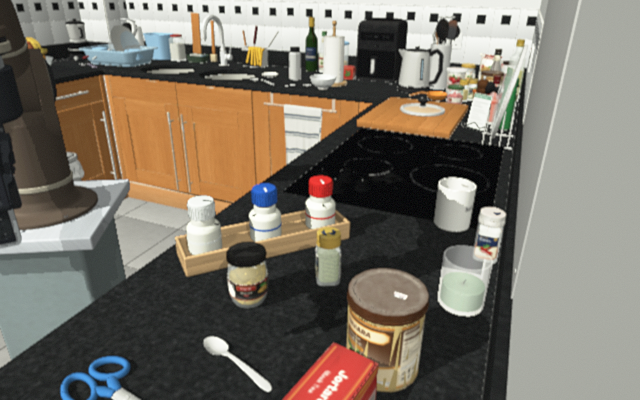

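View pics/top0.png

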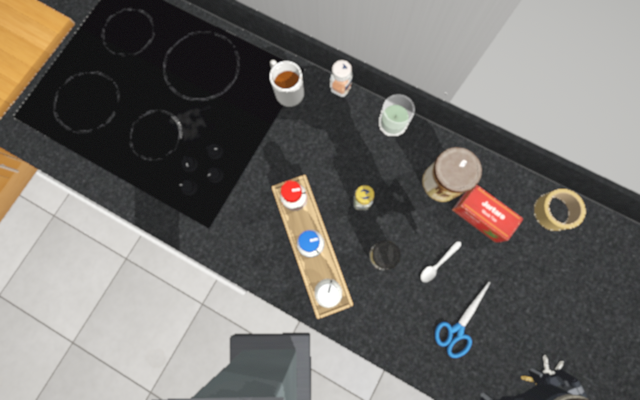

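The side view shows the blue cap at about (264,195) and the top view shows it at about (309,242), with its white line pointing roughly right. The white and red caps are on either side along the row. Next I'll segment the cap, triangulate it and zoom in.

```bash
cat > h.py <<'E'
from bench import robot
import cv2,numpy as np
def K(f):
    h=f["color"].shape[0]; F=h/2/np.tan(np.radians(f["vfov"])/2); return F
def ray(f,p):
    R,t=np.array(f["R"]),np.array(f["t"]); F=K(f)
    d=R.T@np.array([(p[0]-f["cx"])/F,(p[1]-f["cy"])/F,1]); return -R.T@t,d/np.linalg.norm(d)
def plane(f,p,z):
    o,d=ray(f,p); return o+d*(z-o[2])/d[2]
def proj(f,X):
    c=np.array(f["R"])@X+np.array(f["t"]); return K(f)*c[:2]/c[2]+[f["cx"],f["cy"]]
def tri(f,p,g,q):
    a,d=ray(f,p); b,e=ray(g,q)
    s=np.linalg.lstsq(np.c_[d,-e],b-a,rcond=None)[0]; P,Q=a+d*s[0],b+e*s[1]
    return (P+Q)/2,np.linalg.norm(P-Q)
def blue(f,roi):
    x0,y0,x1,y1=roi; h=cv2.cvtColor(f["color"],cv2.COLOR_RGB2HSV)
    m=cv2.inRange(h,(102,120,50),(125,255,255)); k=np.zeros_like(m); k[y0:y1,x0:x1]=m[y0:y1,x0:x1]; return k
def crop(f,roi,s,name):
    x0,y0,x1,y1=roi; cv2.imwrite(name,cv2.resize(f["color"][y0:y1,x0:x1,::-1],None,fx=s,fy=s,interpolation=cv2.INTER_CUBIC))
E
python3 - <<'E'
from h import *
s=robot.grab_frame("side");t=robot.grab_frame("top")
c=[]
for f,r in((s,(240,170,290,220)),(t,(285,220,335,265))):
    m=blue(f,r); hull=cv2.convexHull(cv2.findNonZero(m)); M=cv2.moments(hull); c.append((M['m10']/M['m00'],M['m01']/M['m00'])); print(c[-1],cv2.boundingRect(hull),cv2.minEnclosingCircle(hull))
print(tri(s,c[0],t,c[1]))
a=cv2.resize(t["color"][215:270,280:340,::-1],None,fx=8,fy=8,interpolation=cv2.INTER_CUBIC)
b=cv2.resize(s["color"][175:248,240:290,::-1],None,fx=6,fy=6,interpolation=cv2.INTER_CUBIC)
o=np.zeros((440,780,3),np.uint8);o[:440,:480]=a;o[:438,480:780]=b
cv2.imwrite("pics/c1.png",o)
# row direction: red and white cap tops, approx height
for n,p in(("red",(291,191)),("white",(329,289)),("blue",c[1])): print(n,plane(t,p,.17).round(3))
E
```

```text
(263.7998065764023, 194.35912314635718) (251, 182, 26, 25) ((264.0, 195.0), 14.4223051071167)
(308.49612403100775, 240.59523809523807) (299, 231, 20, 20) ((308.6052551269531, 240.8157958984375), 10.386347770690918)
(array([ 0.50801054, -0.22925933,  0.11073125]), np.float64(0.002853255057764816))
red [ 0.61  -0.197  0.17 ]
white [ 0.407 -0.272  0.17 ]
blue [ 0.505 -0.233  0.17 ]
```

View pics/c1.png

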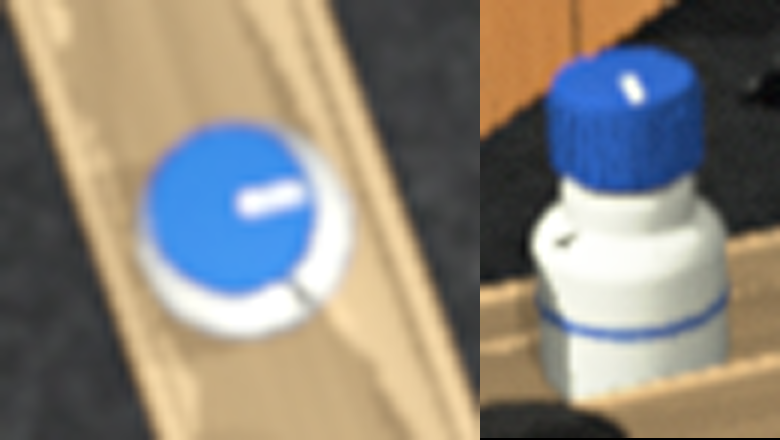

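The white line runs from the cap centre to image right, and the black mark on the shoulder is at lower right (about px 318,251). That makes the missing clockwise turn about 60°. I'll refine the pose and plan the wrist range.

```bash
cat >> h.py <<'E'
from scipy.optimize import least_squares
A=np.linspace(0,2*np.pi,60)
def fitcap(s,t,rs=(240,170,290,225),rt=(285,220,335,265)):
    bb=[cv2.boundingRect(cv2.findNonZero(blue(f,r))) for f,r in((s,rs),(t,rt))]
    obs=np.array([(x+w/2-.5,y+h/2-.5) for x,y,w,h in bb]).ravel()
    def res(X):
        out=[]
        for f in(s,t):
            P=np.array([proj(f,X+[.024*np.cos(a),.024*np.sin(a),z]) for a in A for z in(-.016,.016)])
            out+=[(P.min(0)+P.max(0))/2]
        return np.ravel(out)-obs
    q=least_squares(res,[.508,-.23,.11]); return q.x,q.fun,bb
def angles(t,c,roi=(298,230,322,254),mark=None):
    g=t["color"].astype(int); x0,y0,x1,y1=roi; L=[]
    for y in range(y0,y1):
        for x in range(x0,x1):
            X=plane(t,(x,y),c[2]+.016)[:2]-c[:2]
            if np.hypot(*X)<.021: L.append([*X,max(0,g[y,x,0]-90)])
    L=np.array(L); v=(L[:,:2]*L[:,2:]).sum(0)/L[:,2].sum(); a=np.degrees(np.arctan2(v[1],v[0])); return a,v
E
python3 - <<'E'
from h import *
s=robot.grab_frame("side");t=robot.grab_frame("top")
c,r,bb=fitcap(s,t);print(c,r,bb); a,v=angles(t,c);print("line",a,v)
for dz in(.029,.033):
    m=plane(t,(317.7,251.0),c[2]-dz)[:2]-c[:2];print("mark",np.hypot(*m),np.degrees(np.arctan2(m[1],m[0])))
p=[c[0],c[1],c[2]+.155]
for y in(60,40,20,0,-20,-40,-60):
    q=robot.ik(p,[180,0,y]); print(y,None if q is None else np.round(q,0))
E
```

```text
[ 0.50754563 -0.22981862  0.11218355] [ 0.63893213 -0.08503428  0.04539849  0.74233748] [(250, 182, 28, 25), (299, 231, 20, 20)]
line -76.15632876688093 [ 0.00247541 -0.01004501]
mark 0.02711841029615407 -137.13919383682244
mark 0.026875289572434524 -137.030458753911
60 [ 33.  27. -18. 108.  11.  47. -21.]
40 [ 30.  27. -14. 108.   9.  46. -38.]
20 [ 27.  27. -10. 108.   6.  46. -56.]
0 [ 25.  26.  -7. 108.   4.  46. -74.]
-20 [ 22.  26.  -3. 109.   2.  45. -92.]
-40 [  18.   26.    1.  109.   -1.   45. -110.]
-60 [  15.   26.    5.  109.   -3.   45. -128.]
```

```bash
python3 - <<'E'
from h import *
c=np.array([.5075,-.2298,.1120]); o=[180,0,40]
robot.reach(c+[0,0,.255],o); print(robot.get_time_s())
robot.move_straight(c+[0,0,.155],speed=.08)
print(robot.get_time_s(),robot.get_ft_force())
robot.grip(0.0,strength=45)
print(robot.get_time_s(),robot.get_grip_width(),robot.get_gripper_force(),robot.get_ft_force(),robot.get_ft_torque(),robot.get_eef_pos(),robot.get_eef_rot())
f=robot.grab_frame("side");crop(f,(200,130,330,260),4,"pics/g1.png")
E
```

```text
1.9083
3.3083 [ 0.63062404 -0.27138348  0.83083195]
3.7417 0.5533202605385767 45.70003688335419 [ 1.42869681 -2.84854188  5.60388953] [-0.62417295 -0.16230147 -0.02839634] [ 0.50808738 -0.2305764   0.26795359] [ 1.79838625e+02 -5.02870693e-02  3.99618601e+01]
```

View pics/g1.png

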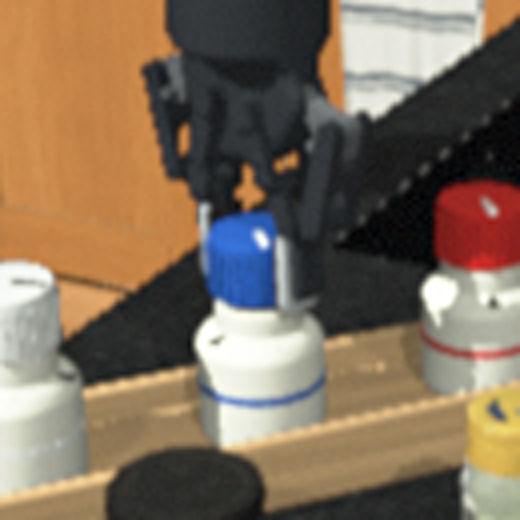

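The pads hold the blue cap well (crop about (250,260)), width 47 mm. Now I'll turn it clockwise in steps, sinking with it, until the moment rises.

```bash
python3 - <<'E'
from h import *
c=np.array([.5075,-.2298,.1120]); yaw=40; 
for i in range(17):
    st=10 if yaw>-10 else 4
    yaw-=st; turned=min(np.radians(40-yaw),1.07); dz=.0035*turned
    t0=robot.get_time_s()
    if turned<1.07: robot.move_straight(c+[0,0,.155-dz],speed=.0035*np.radians(st)/(.5 if st==10 else .3),orientation=[180,0,yaw])
    else: robot.reach(c+[0,0,.155-dz],[180,0,yaw])
    T=robot.get_ft_torque()[2]; print(yaw,round(robot.get_time_s()-t0,2),"T",round(T,3),"F",np.round(robot.get_ft_force(),1),"yaw",round(robot.get_eef_rot()[2],2),round(robot.get_grip_width(),3))
    if abs(T)>0.9 or robot.get_time_s()>18: break
print(robot.get_time_s())
E
```

```text
30 0.35 T -0.208 F [ 2.5 -4.4  5.9] yaw 30.02 0.555
20 0.35 T -0.208 F [ 2.2 -5.6  4.5] yaw 20.02 0.549
10 0.35 T -0.187 F [ 3.6 -5.2  5.3] yaw 10.01 0.547
0 0.35 T -0.177 F [ 2.8 -6.2  4.4] yaw 0.0 0.552
-10 0.35 T -0.175 F [ 3.6 -7.1  3.3] yaw -10.01 0.551
-14 0.25 T -0.142 F [ 3.2 -7.5  3.6] yaw -14.02 0.549
-18 0.25 T -0.143 F [ 3.3 -8.2  3.8] yaw -18.03 0.55
-22 0.25 T -0.139 F [ 2.6 -8.7  2.7] yaw -22.03 0.552
-26 0.25 T 0.795 F [ 3.8 -8.2  1.5] yaw -25.9 0.553
-30 0.25 T 1.016 F [ 0.1 -9.6  3.7] yaw -29.86 0.546
6.7917
```

The moment jumped from about -0.14 to +1.0 N m at about 63° of turn, which matches the predicted stop. Releasing, retreating and checking.

```bash
python3 - <<'E'
from h import *
robot.grip(1.0); p=np.array(robot.get_eef_pos())
robot.move_straight(p+[0,0,.12],speed=.1)
robot.reach([.30,-.5,.42],[180,0,0]); robot.wait(.3)
s=robot.grab_frame("side");t=robot.grab_frame("top")
c,r,bb=fitcap(s,t);print(c,bb);print("line",angles(t,c),robot.get_time_s())
a=cv2.resize(t["color"][215:270,280:340,::-1],None,fx=8,fy=8,interpolation=cv2.INTER_CUBIC)
b=cv2.resize(s["color"][175:248,240:290,::-1],None,fx=6,fy=6,interpolation=cv2.INTER_CUBIC)
o=np.zeros((440,780,3),np.uint8);o[:440,:480]=a;o[:438,480:780]=b
cv2.imwrite("pics/c2.png",o)
E
```

```text
[ 0.50813422 -0.22961516  0.10887403] [(251, 184, 27, 24), (299, 231, 20, 20)]
line (np.float64(-141.54679622612247), array([-0.00884821, -0.00702639])) 10.3
```

View pics/c2.png

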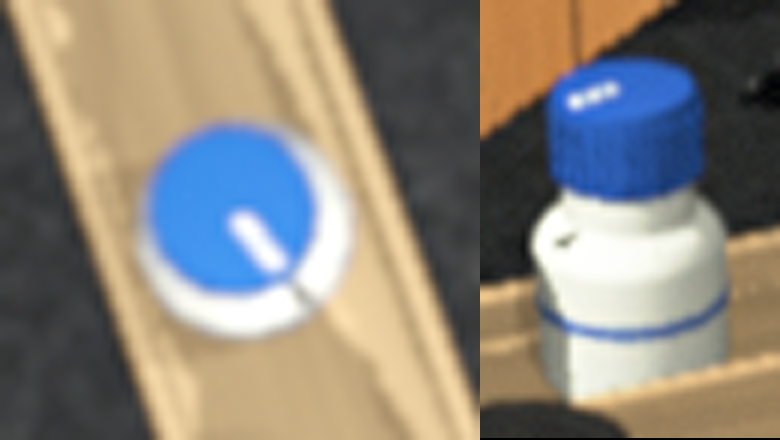

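The white line (crop (255,240)) now points at the black mark (303,290), and the cap has sunk about 3.5 mm, so it is tight. Handing in.

```bash
python3 -c "
from bench import robot
print(robot.job_done())"
```

```text
the job is handed in; nothing more can be done
None
```

The blue cap is turned clockwise to its firm stop, with its white line pointing at the black mark; I let go, moved the arm clear and handed the job in at about 10 s, without going near the black-lidded or yellow-capped jars.

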